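# Find the pot with the cheese in it

### The arm

A 7-joint arm with a two-finger parallel gripper is mounted at the origin on the work surface. World frame = base frame: x ahead of the robot, y to its left, z up, the work surface at z = 0. Lengths are in m, angles in rad, forces in N, time in s.
With the tool pointing down it reaches from about 0.4 to 0.85 m from the base axis. Payload 4.5 kg.
Tool frame: the origin (TCP) lies on the mounting face of the last link; the fingertips stand 166 mm ahead of it and the grasp point (between the pads) lies 147 mm ahead of it; z points along the fingers, y is the direction in which the jaws open and shut (so a half turn about z gives the same grasp; the last joint's range is limited). The gripper opens to 88 mm and grips with 3 to 60 N. Pads are 18 mm wide; open, the fingers measure 123 mm over their backs; the gripper's body (75 mm by 187 mm) begins 45 mm behind the grasp point.
Start: joints at [1.249, 0.689, -0.195, 1.565, 0.157, 0.902, -0.215], TCP at [0.218, -0.586, 0.405] pointing down, gripper open.
Joint ranges: [-3.01, 3.01], [-0.46, 2.08], [-1.47, 1.51], [0.13, 2.56], [-1, 4.14], [0.04, 2.09], [-2.66, 2.66]. Speed limits (rad/s): [2.57, 2.57, 3.14, 3.14, 3.14, 3.14, 3.14].

### API

Orientations are given as a unit quaternion [w, x, y, z].
In Python, from rig import readout, optics, robot gives the robot as it stands. The module is installed in compiled form; this text tells all that it offers.
- The arm moves only by the shell command python3 -m creep 'ROWS' [FORCE]. ROWS is a JSON object of lists of equal length, an entry for each row: "travel": the shift along the tool's x, y, z in cm, a list of three; "turn": the turn about the tool's z in rad; "gripper": the closure in counts, from 0 (fully open) to 255 (shut). A call has 1 to 5 rows; each row shifts and turns the commanded pose from where the row before left it, along the tool's axes as they then stand; what a row does not reach is not made up. A row lasts 1/12 s, in which the tool goes at most 41.7 mm and 7.16 degrees, less where a joint would pass 70% of its speed; a pose out of reach is approached as far as the arm can. A call is refused whole if a number of a shift passes 4.17 or a number of a turn 0.125, either way. A call with a gripper value outside its range is refused whole. The fingers move at their own pace and stop on an object; FORCE is the grip in N (left out, the last holds). Time passes only in rows, so rows that do not move let the fingers close. It gives the time, the measured TCP pose, the force and the opening at its end, in the units of the state.
- readout.state(): the state, without advancing time (a new reading comes with each control period).
- optics.get_image(name): name is "side" or "top" or "wrist"; returns the picture (420x560x3 uint8, blue, green, red); there is no depth.
- optics.camera_info(name): a dict with "camera_matrix" (3x3 intrinsics, pixels), "dist" ([k1, k2, p1, p2, k3] as OpenCV has them; the pictures are not rectified), "extrinsics" (4x4, takes a point from camera to world coordinates); the wrist camera has in their place "hand_eye" (4x4, takes a point from camera to tool coordinates, whose origin is the TCP and whose axes are the flange's). Camera axes: x right, y down, z forward; pixel columns grow to the right and rows downward; lengths in m; the calibration is good to about 2 mm. A picture is of the moment at which its call begins: read the wrist's pose just before it. camera_info takes no time and is no camera call.
- robot.finish_job(): hands the job in, once; it reports no verdict.
The state is a dict: "time": time; "joint_pos": joint angles; "dq": joint speeds; "joint_efforts": joint torques, N m; "tcp_pos": TCP position; "tool_rot": TCP orientation; "ft_force": force on the tool from outside, world axes, zero at the start; "torque": the same for the moment, N m; "grip_width": finger opening in m.
Only numpy, scipy, OpenCV 4.12 (cv2) and the standard library are available. Lean on these libraries where they do the work, as an engineer would, in place of code of your own. Each camera call takes 0.05 s, during which the arm holds its last target.

### The job

Three identical closed white pots with blue lids stand on the cellar table; one holds a cheese, the other two are empty. Lift them by their knobs to feel which one is heavy, and set the heavy one down gently, upright, on the middle of the dark slate slab; the two empty pots must end standing upright where they stood at first.

Things in the scene. Friction and masses are not known exactly. Their poses are not given: they have to be found in the camera images.
- pot_a: one of three alike closed pots: white enamel, 100 mm across; fixed dark blue lid, 104 mm across, top 86 mm above the underside; on its axis an upright dark wooden knob to lift by from above, 32 mm across, from 86 to 126 mm above the underside. Empty 0.17-0.22 kg; with cheese (3 mm play inside) 0.48-0.68 kg: exactly one, any of the three. Origin: centre of the underside; z up along the axis.
- pot_b: one of three alike closed pots: white enamel, 100 mm across; fixed dark blue lid, 104 mm across, top 86 mm above the underside; on its axis an upright dark wooden knob to lift by from above, 32 mm across, from 86 to 126 mm above the underside. Empty 0.17-0.22 kg; with cheese (3 mm play inside) 0.48-0.68 kg: exactly one, any of the three. Origin: centre of the underside; z up along the axis.
- pot_c: one of three alike closed pots: white enamel, 100 mm across; fixed dark blue lid, 104 mm across, top 86 mm above the underside; on its axis an upright dark wooden knob to lift by from above, 32 mm across, from 86 to 126 mm above the underside. Empty 0.17-0.22 kg; with cheese (3 mm play inside) 0.48-0.68 kg: exactly one, any of the three. Origin: centre of the underside; z up along the axis.
- slate: the dark slate slab, fixed, 160 mm square, 18 mm thick, flat, nearer the robot than the pots. Origin: centre of its underside (on the table); its top is 18 mm above that; x and y run along its sides.
Mind the look-alikes: they are no part of the job. What is shaped like the pot_a but pink is not meant. There is more than one size of the slate; the job needs the smaller.

How it is judged:
By the outcome, as a careful person would: the job done as asked, in the order asked, and still so for the second after the job is handed in, with the robot touching nothing.
It also fails if it takes over 61 s, if anything falls off the work surface, if the arm or the gripper's body presses on something with over 40 N, if the wrist force passes 120 N, or if a joint passes its speed limit or range.

## Working session

There is one attempt and no reset: what is moved stays moved. The work goes in short steps, Python scripts to look and compute and a shell command to move; the robot and the scene stay as the last step left them, time stands still between calls to the robot, and variables do not carry over. Pictures are saved under pics/ and viewed, and the job is handed in when it is done.

```bash
mkdir -p pics; ls; python3 - <<'E'
from rig import readout, optics
import cv2
s=readout.state(); print(s)
for n in("side","top","wrist"):
    cv2.imwrite(f"pics/{n}0.png",optics.get_image(n)); print(n,optics.camera_info(n))
E
```

```text
pics
{'time': 0.0, 'joint_pos': array([ 1.24877443,  0.6899537 , -0.1945244 ,  1.56634276,  0.15733506,
        0.90247625, -0.21507547]), 'dq': array([ 0.00259058, -0.00051369,  0.00080672, -0.00039705, -0.00154067,
       -0.00108889, -0.00024207]), 'joint_efforts': array([-8.22231850e-04, -5.27561045e+01, -1.26740813e+00, -1.53432012e+01,
       -5.26379887e-02,  6.36747645e-03,  1.74990823e-04]), 'tcp_pos': array([ 0.21758687, -0.58555342,  0.40392927]), 'tool_rot': array([-8.61613547e-04,  9.84202893e-01,  1.77042002e-01, -2.31261431e-04]), 'ft_force': array([ 0.14074255, -0.69953642, -0.97077551]), 'torque': array([ 0.02845101, -0.00366249, -0.00523357]), 'grip_width': 0.08793369964513187}
side {'camera_matrix': array([[506.76396045,   0.        , 279.35303362],
       [  0.        , 506.76396045, 207.88068133],
       [  0.        ,   0.        ,   1.        ]]), 'dist': array([-0.19376177,  0.        ,  0.        ,  0.        ,  0.        ]), 'extrinsics': array([[-0.93406538, -0.21234257,  0.28711059,  0.1062073 ],
       [-0.35698218,  0.53440572, -0.76614245,  0.92568281],
[... 558 characters left out ...]
9526668,  0.99818498],
       [ 0.        ,  0.        ,  0.        ,  1.        ]])}
wrist {'camera_matrix': array([[329.12912288,   0.        , 275.61918029],
       [  0.        , 329.12912288, 206.98865213],
       [  0.        ,   0.        ,   1.        ]]), 'dist': array([-0.02716681,  0.        ,  0.        ,  0.        ,  0.        ]), 'hand_eye': array([[ 6.43188081e-04, -9.67141643e-01, -2.54237348e-01,
         6.48035759e-02],
       [ 9.99999465e-01,  4.16238665e-04,  9.46462008e-04,
         3.19549506e-04],
       [-8.09539407e-04, -2.54237821e-01,  9.67141393e-01,
         1.93091386e-02],
       [ 0.00000000e+00,  0.00000000e+00,  0.00000000e+00,
         1.00000000e+00]])}
```

View pics/top0.png

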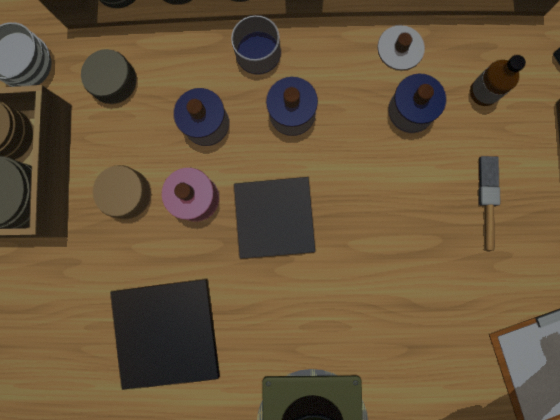

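View pics/side0.png

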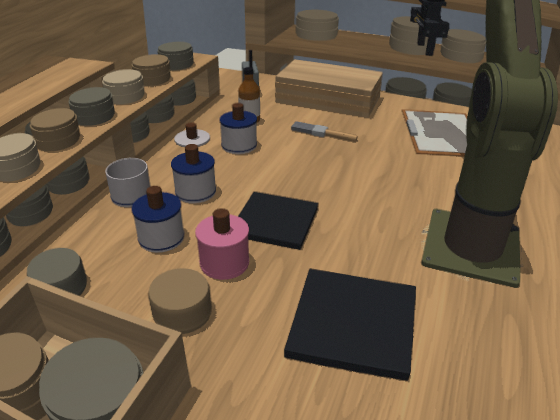

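Top view: blue-lid pots at (200,112), (292,100) and (420,98). The pink look-alike at (189,193) is not meant, nor are the open blue-inside pot at (257,45) and the loose white lid at (401,47). There are two slates: small at (274,217), large at (165,333). The small one fits the job. I'll measure and confirm with a crop.

```bash
cat > h.py <<'E'
import numpy as np, cv2
from rig import readout, optics
from scipy.spatial.transform import Rotation as R
def rays(name,uv,z,pose=None):
    c=optics.camera_info(name);K,d=c["camera_matrix"],c["dist"]
    if name=="wrist":
        s=pose; T=np.eye(4);q=s["tool_rot"];T[:3,:3]=R.from_quat([q[1],q[2],q[3],q[0]]).as_matrix();T[:3,3]=s["tcp_pos"];E=T@c["hand_eye"]
    else:E=c["extrinsics"]
    n=cv2.undistortPoints(np.array(uv,float).reshape(-1,1,2),K,d)[:,0]
    D=np.c_[n,np.ones(len(n))]@E[:3,:3].T;o=E[:3,3]
    return o+D*((z-o[2])/D[:,2])[:,None]
def proj(name,P):
    c=optics.camera_info(name);E=np.linalg.inv(c["extrinsics"])
    r,_=cv2.Rodrigues(E[:3,:3]);return cv2.projectPoints(np.array(P,float).reshape(-1,1,3),r,E[:3,3],c["camera_matrix"],c["dist"])[0][:,0]
E
python3 - <<'E'
from h import *
for name in("top","side"):
    im=cv2.imread(f"pics/{name}0.png");h=cv2.cvtColor(im,cv2.COLOR_BGR2HSV)
    m=((h[...,0]>105)&(h[...,0]<130)&(h[...,1]>150)&(h[...,2]>40)).astype(np.uint8)*255
    cs,_=cv2.findContours(m,cv2.RETR_EXTERNAL,cv2.CHAIN_APPROX_NONE)
    for c in cs:
        if cv2.contourArea(c)<300: continue
        hl=cv2.convexHull(c)[:,0]
        P=rays(name,hl,0.086); (x,y),r=cv2.minEnclosingCircle(P[:,:2].astype(np.float32))
        print(name,c[:,0].mean(0).round(),"lid",np.round([x,y,r],4))
im=cv2.imread("pics/top0.png")
g=cv2.cvtColor(im,cv2.COLOR_BGR2GRAY)
m=((g<62)&(im.max(2).astype(int)-im.min(2)<18)).astype(np.uint8)*255
cs,_=cv2.findContours(m,cv2.RETR_EXTERNAL,cv2.CHAIN_APPROX_NONE)
for c in cs:
    if cv2.contourArea(c)<2000: continue
    P=rays("top",c[:,0],0.018)[:,:2]; print("slate",c[:,0].mean(0),cv2.minAreaRect((P*1000).astype(np.float32)))
cv2.imwrite("pics/crop0.png",cv2.resize(im[60:270,150:460],None,fx=2.5,fy=2.5,interpolation=cv2.INTER_CUBIC))
E
```

```text
side [157. 208.] lid [0.6443 0.2213 0.0535]
side [193. 163.] lid [0.663  0.0321 0.0525]
slate [164.33942559 334.56657963] ((193.32302856445312, 305.5815124511719), (206.33322143554688, 209.3170623779297), 6.752778053283691)
slate [274.10921502 217.55631399] ((435.01617431640625, 71.66116333007812), (158.08831787109375, 157.3705596923828), 4.047908782958984)
```

View pics/crop0.png

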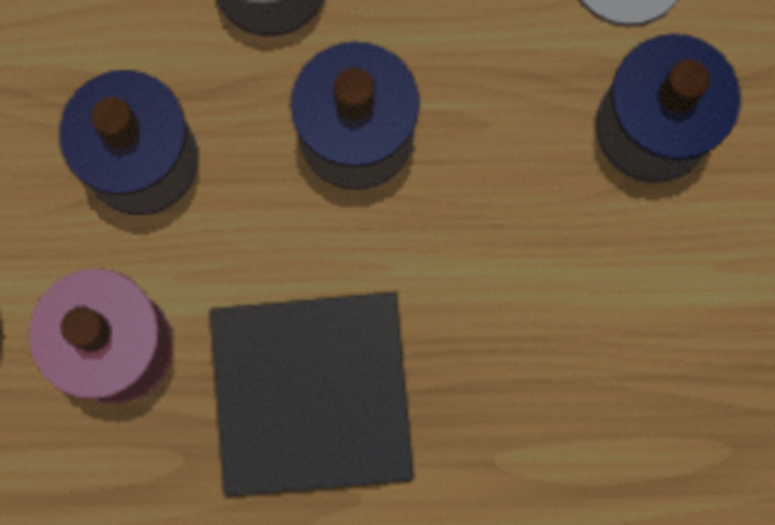

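View pics/wrist0.png

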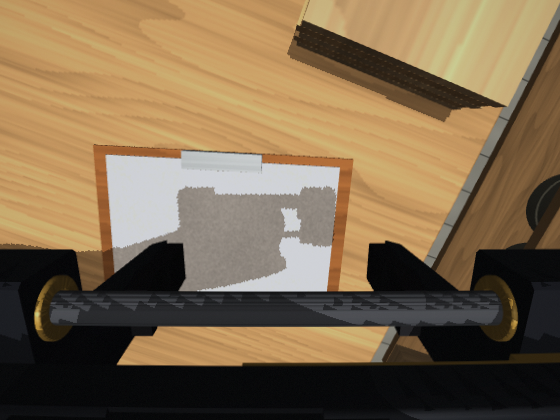

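The crop confirms the three blue-lidded white pots, lids at crop (123,130), (355,103) and (677,97), each with a brown knob. The small slate is at crop (311,393). The wrist view shows the clipboard only. Next I'll refine the lid and slate measurements.

```bash
python3 - <<'E'
from h import *
for name in("top","side"):
    im=cv2.imread(f"pics/{name}0.png").astype(int)
    b,g,r=im[...,0],im[...,1],im[...,2]
    m=((b-r>15)&(b-g>12)&(r<90)).astype(np.uint8)*255
    m=cv2.morphologyEx(m,cv2.MORPH_OPEN,np.ones((3,3),np.uint8))
    cs,_=cv2.findContours(m,cv2.RETR_EXTERNAL,cv2.CHAIN_APPROX_NONE)
    for c in cs:
        if cv2.contourArea(c)<200: continue
        hl=cv2.convexHull(c)[:,0]
        P=rays(name,hl,0.086)[:,:2]
        A=np.c_[2*P,np.ones(len(P))];s=np.linalg.lstsq(A,(P**2).sum(1),rcond=None)[0]
        print(name,c[:,0].mean(0).round(),"lid fit",s[:2].round(4),round(float(np.sqrt(s[2]+s[0]**2+s[1]**2)),4), "area",cv2.contourArea(c))
    m=((r<95)&(b<60)&(g<60)&(r-b>8)).astype(np.uint8)*255
im=cv2.imread("pics/side0.png")
g=im.max(2)
m=(g<40).astype(np.uint8)*255
cs,_=cv2.findContours(m,cv2.RETR_EXTERNAL,cv2.CHAIN_APPROX_NONE)
for c in cs:
    if cv2.contourArea(c)<1000: continue
    P=rays("side",c[:,0],0.018)[:,:2]; print("slate",c[:,0].mean(0),cv2.minAreaRect((P*1000).astype(np.float32)))
# knob tops, eyeballed in the crop (top), z=.126
uv=np.array([[112,115],[356,84],[690,77]])/2.5+[150,60]
print("knobtop",rays("top",uv,.126).round(4))
E
```

```text
top [199. 112.] lid fit [0.6446 0.2175] 0.0502 area 1798.0
top [292. 101.] lid fit [0.6622 0.0295] 0.0502 area 1848.0
top [420.  98.] lid fit [ 0.663 -0.228] 0.0505 area 1864.0
top [256.  47.] lid fit [0.7789 0.1   ] 0.0315 area 595.5
side [156. 207.] lid fit [0.6444 0.2203] 0.0531 area 869.0
side [192. 163.] lid fit [0.6616 0.0324] 0.0525 area 575.0
side [238. 120.] lid fit [ 0.6618 -0.2258] 0.0531 area 368.5
slate [381.6117575  323.37660747] ((151.80833435058594, 295.4696350097656), (119.59419250488281, 203.224365234375), 6.981778621673584)
slate [275.31205674 215.14539007] ((432.910888671875, 81.56463623046875), (160.5061798095703, 172.7122039794922), 4.019880294799805)
slate [476.08020699 164.69210867] ((-26.26314926147461, -620.7847290039062), (1338.7962646484375, 163.2852783203125), 88.97267150878906)
slate [428.23502304  24.46082949] ((315.2430419921875, -1903.97998046875), (208.27027893066406, 1276.2283935546875), 5.936549186706543)
knobtop [[ 0.6444  0.2161  0.126 ]
 [ 0.6633  0.0272  0.126 ]
 [ 0.6637 -0.2293  0.126 ]]
```

```bash
python3 - <<'E'
from h import *
print("bottle top cap at z", [(z,rays("top",[[516,63]],z)[0,:2].round(3)) for z in (.15,.2,.25)])
print("base guess top",rays("top",[[486,97]],0)[0].round(3),"side base",rays("side",[[250,120]],0)[0].round(3))
print("side cap",[(z,rays("side",[[251,55]],z)[0,:2].round(3)) for z in (.15,.2,.25)])
print("shelf edge",[(z,rays("top",[[420,17],[420,0]],z)[:,:2].round(3).tolist()) for z in (0,.1,.3)])
for n,cr in(("side",(40,220,80,340)),("top",(0,130,380,560))):
    im=cv2.imread(f"pics/{n}0.png");cv2.imwrite(f"pics/c_{n}.png",cv2.resize(im[cr[0]:cr[1],cr[2]:cr[3]],None,fx=3,fy=3))
E
```

```text
bottle top cap at z [(0.15, array([ 0.709, -0.399])), (0.2, array([ 0.688, -0.375])), (0.25, array([ 0.668, -0.35 ]))]
base guess top [ 0.693 -0.398  0.   ] side base [ 0.703 -0.397  0.   ]
side cap [(0.15, array([ 0.773, -0.571])), (0.2, array([ 0.711, -0.43 ])), (0.25, array([ 0.648, -0.29 ]))]
shelf edge [(0, [[0.882, -0.263], [0.924, -0.266]]), (0.1, [[0.829, -0.234], [0.867, -0.237]]), (0.3, [[0.724, -0.178], [0.753, -0.18]])]
```

View pics/c_side.png

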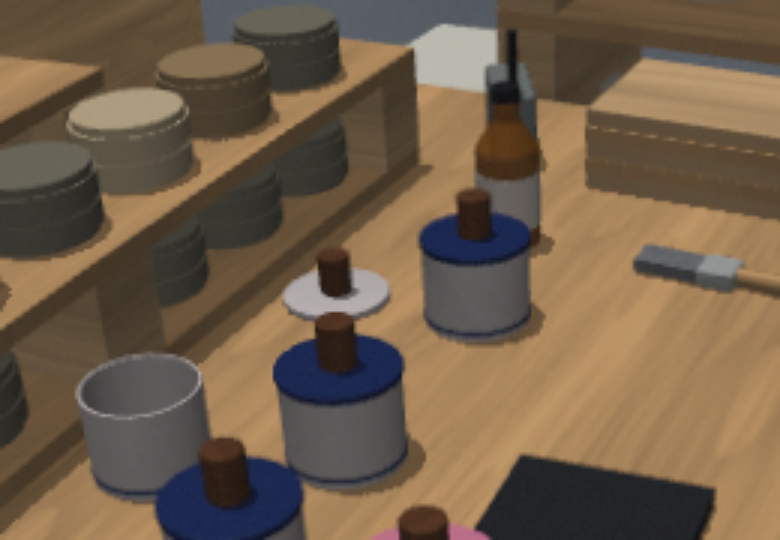

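View pics/c_top.png

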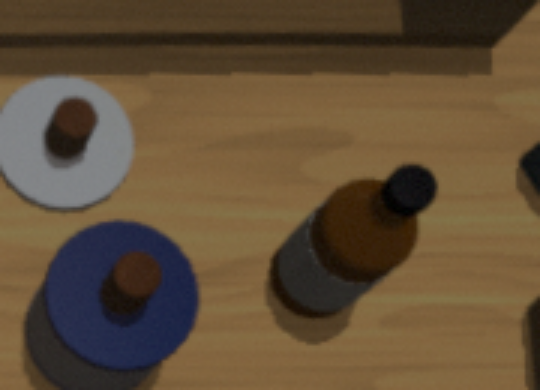

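Bottle is near (0.695,-0.39), about 0.2 m tall, and clears a zero-yaw grasp. Pots: P1 (0.6445,0.219), P2 (0.662,0.031), P3 (0.6625,-0.227). Slate: (0.435,0.073). I start with P3.

```bash
python3 -m creep '{"travel":[[0,0,0],[0,0,0],[0,0,0],[2,-1.6,0],[2.9,-2.35,0]],"turn":[0.119,0.119,0.118,0,0],"gripper":[0,0,0,0,0]}' 30
python3 -m creep '{"travel":[[2.9,-2.35,0],[2.9,-2.35,0],[2.9,-2.35,0],[2.9,-2.35,0],[2.9,-2.35,0]],"turn":[0,0,0,0,0],"gripper":[0,0,0,0,0]}'
```

```text
time: 0.57
tcp_pos: [0.2634, -0.5483, 0.4043]
tool_rot: [0.001, 1.0, -0.004, -0.002]
ft_force: [0.5, -0.5, -0.2]
grip_width: 0.0884
time: 0.98
tcp_pos: [0.4129, -0.4275, 0.4046]
tool_rot: [-0.0, 1.0, -0.0, -0.0]
ft_force: [-0.4, -0.5, -0.0]
grip_width: 0.0881
```

```bash
python3 -m creep '{"travel":[[3.1,-2.5,0],[3.1,-2.5,0],[3.1,-2.5,0],[3.1,-2.5,0],[3.1,-2.5,0]],"turn":[0,0,0,0,0],"gripper":[0,0,0,0,0]}'
python3 -m creep '{"travel":[[3.1,-2.5,0],[3.1,-2.5,0],[3.1,-2.5,0],[0,0,0],[0,0,0]],"turn":[0,0,0,0,0],"gripper":[0,0,0,0,0]}'
python3 - <<'E'
from h import *
s=readout.state();print(s)
im=optics.get_image("wrist");cv2.imwrite("pics/w1.png",im)
E
```

```text
time: 1.4
tcp_pos: [0.568, -0.3023, 0.4045]
tool_rot: [-0.0, 1.0, -0.0, -0.0]
ft_force: [1.4, -0.5, 0.3]
grip_width: 0.0884
time: 1.82
tcp_pos: [0.6615, -0.2254, 0.4037]
tool_rot: [-0.001, 1.0, 0.003, -0.0]
ft_force: [0.6, -0.9, -0.1]
grip_width: 0.0881
{'time': 1.8167, 'joint_pos': array([ 0.27586039,  0.79440627, -0.02695649,  1.31711911,  0.02003579,
        1.03095707, -1.31856309]), 'dq': array([ 0.0599578 , -0.02170132,  0.06603549,  0.04475019,  0.02395768,
        0.00150439,  0.00578146]), 'joint_efforts': array([-2.80255683e+00, -5.87420762e+01, -2.93521313e-01, -1.77414858e+01,
       -3.08308695e-01, -1.63142025e-01, -5.11018164e-02]), 'tcp_pos': array([ 0.66151006, -0.22542041,  0.40369992]), 'tool_rot': array([-1.06760248e-03,  9.99995545e-01,  2.78723062e-03, -3.67972510e-05]), 'ft_force': array([ 0.57341493, -0.92481248, -0.08440199]), 'torque': array([-0.00706148,  0.04646496, -0.08312955]), 'grip_width': 0.0881285140650549}
```

View pics/w1.png

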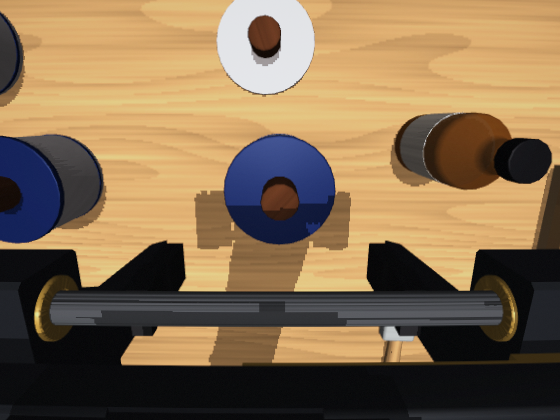

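The wrist view shows P3's lid as an ellipse, columns 224-335 and rows 134-244, with the knob top at (281,197). It is nearly centred between the fingers. Checking numerically.

```bash
cat >> h.py <<'E'
def lidw(f,pose):
    im=cv2.imread(f).astype(int);b,g,r=im[...,0],im[...,1],im[...,2]
    m=((b-r>30)&(b-g>20)).astype(np.uint8)*255
    m=cv2.morphologyEx(m,cv2.MORPH_OPEN,np.ones((3,3),np.uint8))
    cs,_=cv2.findContours(m,cv2.RETR_EXTERNAL,cv2.CHAIN_APPROX_NONE)
    for c in cs:
        if cv2.contourArea(c)<800: continue
        P=rays("wrist",cv2.convexHull(c)[:,0],0.086,pose)[:,:2]
        A=np.c_[2*P,np.ones(len(P))];s=np.linalg.lstsq(A,(P**2).sum(1),rcond=None)[0]
        print(c[:,0].mean(0).round(),"lid",s[:2].round(4),round(float(np.sqrt(s[2]+s[0]**2+s[1]**2)),4))
E
python3 - <<'E'
from h import *
s=dict(tcp_pos=np.array([.66151,-.22542,.4037]),tool_rot=np.array([-1.0676e-3,.9999955,2.787e-3,-3.7e-5]))
lidw("pics/w1.png",s);print(rays("wrist",[[281,196]],.126,s))
E
```

```text
[ 24. 192.] lid [0.6617 0.0285] 0.0511
[279. 189.] lid [ 0.6631 -0.2286] 0.0511
[[ 0.66774095 -0.22972608  0.126     ]]
```

```bash
python3 -m creep '{"travel":[[0.15,0.1,3],[0,0,3.5],[0,0,3.5],[0,0,2.5],[0,0,1.5]],"turn":[0,0,0,0,0],"gripper":[0,0,0,0,0]}'
python3 -m creep '{"travel":[[0,0,0.6],[0,0,0],[0,0,0]],"turn":[0,0,0],"gripper":[0,0,0]}'
python3 - <<'E'
from rig import readout;s=readout.state();print(s['tcp_pos'],s['ft_force'],s['joint_efforts'])
E
```

```text
time: 2.28
tcp_pos: [0.6584, -0.232, 0.2612]
tool_rot: [-0.0, 1.0, -0.002, -0.003]
ft_force: [0.2, 0.5, 0.7]
grip_width: 0.0882
time: 2.53
tcp_pos: [0.661, -0.2313, 0.2596]
tool_rot: [0.001, 1.0, -0.001, 0.0]
ft_force: [-0.4, 0.4, -0.6]
grip_width: 0.088
[ 0.66098869 -0.23132144  0.25963053] [-0.35162568  0.41823028 -0.60905235] [ 1.05957782e-01 -6.01504612e+01  1.16677210e+00 -1.31133065e+01
 -6.92969086e-03 -3.54882062e-02  1.20110806e-03]
```

```bash
python3 -m creep '{"travel":[[0.2,-0.35,0.15],[0,0,0],[0,0,0]],"turn":[0,0,0],"gripper":[0,0,0]}'
```

```text
time: 2.78
tcp_pos: [0.6639, -0.226, 0.2585]
tool_rot: [0.0, 1.0, 0.0, 0.001]
ft_force: [0.2, -0.4, -0.7]
grip_width: 0.0883
```

```bash
python3 - <<'E'
from h import *
s=readout.state();print(s['tcp_pos'])
cv2.imwrite("pics/w2.png",optics.get_image("wrist"))
cv2.imwrite("pics/s2.png",optics.get_image("side")[40:220,80:340].repeat(3,0).repeat(3,1))
E
```

```text
[ 0.66386875 -0.22604013  0.2584645 ]
```

View pics/w2.png

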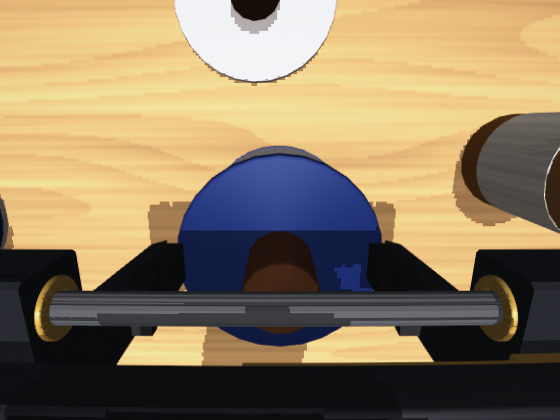

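View pics/s2.png

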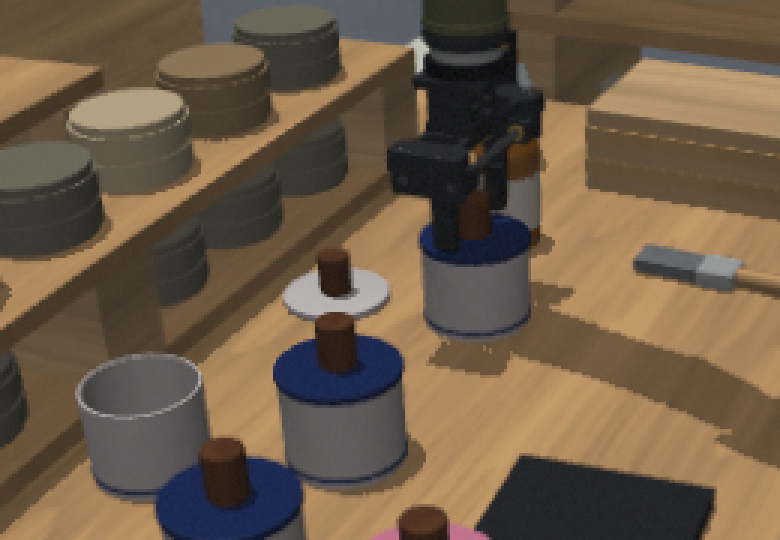

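The knob (col 281) sits about 1-2 mm toward the right finger (mid 275.5). The fingers straddle it above the lid. Nudge and close.

```bash
python3 -m creep '{"travel":[[0,0.15,0],[0,0,0],[0,0,0],[0,0,0],[0,0,0]],"turn":[0,0,0,0,0],"gripper":[100,255,255,255,255]}' 30
python3 - <<'E'
from rig import readout;s=readout.state();print(s['tcp_pos'],s['ft_force'],s['joint_efforts'].round(2))
E
```

```text
time: 3.3
tcp_pos: [0.6633, -0.2279, 0.2572]
tool_rot: [0.0, 1.0, -0.0, -0.0]
ft_force: [0.2, 0.9, -1.0]
grip_width: 0.0569
[ 0.66328567 -0.22793258  0.25719179] [ 0.19658518  0.89877383 -1.01395662] [ 5.000e-02 -6.207e+01  1.180e+00 -1.372e+01 -1.000e-02 -7.000e-02
 -0.000e+00]
```

```bash
python3 -m creep '{"travel":[[0,0,0],[0,0,0],[0,0,0],[0,0,0],[0,0,0]],"turn":[0,0,0,0,0],"gripper":[255,255,255,255,255]}' 30
python3 -m creep '{"travel":[[0,0,0],[0,0,0],[0,0,0]],"turn":[0,0,0],"gripper":[255,255,255]}' 30
```

```text
time: 3.72
tcp_pos: [0.6633, -0.228, 0.2572]
tool_rot: [0.0, 1.0, -0.0, 0.0]
ft_force: [-0.8, -0.2, -0.5]
grip_width: 0.0314
time: 3.97
tcp_pos: [0.6633, -0.228, 0.2572]
tool_rot: [0.0, 1.0, -0.0, 0.0]
ft_force: [-0.4, -0.4, -0.2]
grip_width: 0.0313
```

```bash
python3 -m creep '{"travel":[[0,0,-0.4],[0,0,-0.8],[0,0,-0.8],[0,0,-0.5],[0,0,0]],"turn":[0,0,0,0,0],"gripper":[255,255,255,255,255]}' 30
for i in 1 2 3; do python3 -m creep '{"travel":[[0,0,0]],"turn":[0],"gripper":[255]}' 30; done
python3 - <<'E'
from h import *
s=readout.state();print(s['tcp_pos'],s['ft_force'],s['joint_efforts'].round(2))
cv2.imwrite("pics/s3.png",optics.get_image("side")[40:220,80:340].repeat(3,0).repeat(3,1))
E
```

```text
time: 4.38
tcp_pos: [0.664, -0.2282, 0.2843]
tool_rot: [0.001, 1.0, -0.0, 0.002]
ft_force: [0.0, -0.5, -2.2]
grip_width: 0.0314
time: 4.47
tcp_pos: [0.6635, -0.228, 0.283]
tool_rot: [0.0, 1.0, -0.0, 0.001]
ft_force: [0.5, 0.5, -2.0]
grip_width: 0.0312
time: 4.55
tcp_pos: [0.6632, -0.2279, 0.2822]
tool_rot: [-0.0, 1.0, -0.0, -0.0]
ft_force: [-1.0, 0.0, -1.9]
grip_width: 0.0313
time: 4.63
tcp_pos: [0.6631, -0.2279, 0.2818]
tool_rot: [-0.0, 1.0, -0.0, -0.0]
ft_force: [0.7, 0.2, -1.4]
grip_width: 0.0312
[ 0.66308747 -0.22786507  0.28183993] [ 0.74989783  0.16018236 -1.44044275] [ 1.000e-02 -6.316e+01  1.160e+00 -1.485e+01 -1.000e-02 -7.000e-02
 -0.000e+00]
```

View pics/s3.png

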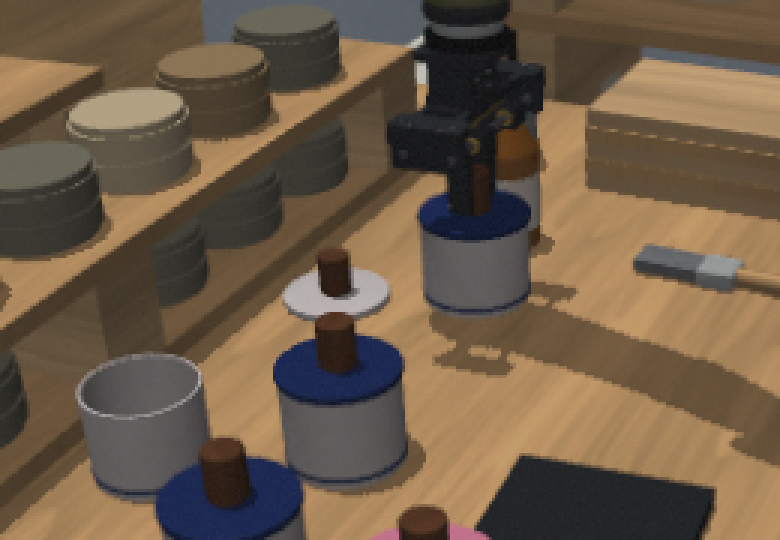

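P3 feels about 1.4-1.6 N above the baseline, so it is empty. Set it back down.

```bash
python3 -m creep '{"travel":[[0,0,0.8],[0,0,0.7],[0,0,0.5],[0,0,0.3],[0,0,0.05]],"turn":[0,0,0,0,0],"gripper":[255,255,255,255,255]}' 30
python3 -m creep '{"travel":[[0,0,0.05],[0,0,0],[0,0,0]],"turn":[0,0,0],"gripper":[255,255,255]}' 30
```

```text
time: 5.1
tcp_pos: [0.6629, -0.2278, 0.2575]
tool_rot: [-0.0, 1.0, -0.0, -0.001]
ft_force: [0.5, -0.5, -1.8]
grip_width: 0.0312
time: 5.35
tcp_pos: [0.6635, -0.228, 0.2585]
tool_rot: [0.0, 1.0, -0.0, 0.0]
ft_force: [0.1, -0.0, -2.5]
grip_width: 0.0314
```

```bash
python3 -m creep '{"travel":[[0,0,0.1],[0,0,0.04],[0,0,0],[0,0,0]],"turn":[0,0,0,0],"gripper":[255,255,255,255]}' 30
```

```text
time: 5.68
tcp_pos: [0.6635, -0.228, 0.2572]
tool_rot: [0.0, 1.0, -0.0, 0.0]
ft_force: [-0.7, 0.6, -0.3]
grip_width: 0.0317
```

```bash
python3 -m creep '{"travel":[[0,0,0],[0,0,0],[0,0,0],[0,0,0],[0,0,0]],"turn":[0,0,0,0,0],"gripper":[0,0,0,0,0]}' 30
python3 -m creep '{"travel":[[0,0,-1],[0,0,-2],[0,0,-2],[0,0,-1.5],[0,-3.5,0]],"turn":[0,0,0,0,0],"gripper":[0,0,0,0,0]}'
```

```text
time: 6.1
tcp_pos: [0.6633, -0.2279, 0.2569]
tool_rot: [0.0, 1.0, -0.0, 0.0]
ft_force: [-0.8, -0.2, 0.6]
grip_width: 0.0626
time: 6.52
tcp_pos: [0.6632, -0.2024, 0.3267]
tool_rot: [0.006, 1.0, -0.006, 0.004]
ft_force: [1.2, -1.0, 0.1]
grip_width: 0.0881
```

```bash
python3 -m creep '{"travel":[[0,-3.7,0],[0,-3.7,0],[0,-3.7,0],[0,-3.7,0],[0,-3.7,0]],"turn":[0,0,0,0,0],"gripper":[0,0,0,0,0]}'
python3 -m creep '{"travel":[[0,-2.5,0],[0,-1.2,0],[0,0,0],[0,0,0]],"turn":[0,0,0,0],"gripper":[0,0,0,0]}'
python3 - <<'E'
from h import *
s=readout.state();print(s['tcp_pos'],s['dq'].round(3))
cv2.imwrite("pics/w4.png",optics.get_image("wrist")); lidw("pics/w4.png",s)
E
```

```text
time: 6.93
tcp_pos: [0.6632, -0.0062, 0.3228]
tool_rot: [-0.0, 1.0, -0.0, 0.001]
ft_force: [-0.0, -0.9, 0.2]
grip_width: 0.088
time: 7.27
tcp_pos: [0.6635, 0.0279, 0.3222]
tool_rot: [0.001, 1.0, -0.0, 0.0]
ft_force: [0.3, -1.4, 0.4]
grip_width: 0.0885
[0.66347061 0.02787367 0.32222572] [ 0.04   0.003  0.037  0.005  0.007 -0.001 -0.   ]
[ 38. 219.] lid [0.6582 0.196 ] 0.032
[272. 216.] lid [0.6619 0.0293] 0.0512
[174.  30.] lid [0.7862 0.0888] 0.0305
```

View pics/w4.png

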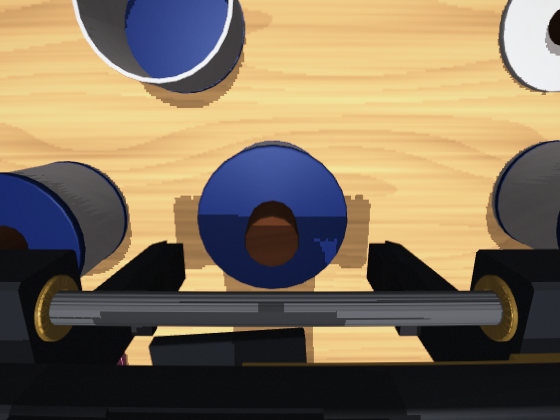

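P2's lid is centred at (272,216), knob at (272,240), which gives (0.662,0.029). Descend.

```bash
python3 -m creep '{"travel":[[-0.1,0,1.5],[0,0,2],[0,0,1.8],[0,0,1],[0,0,0.2]],"turn":[0,0,0,0,0],"gripper":[0,0,0,0,0]}'
python3 -m creep '{"travel":[[0,0,0],[0,0,0]],"turn":[0,0],"gripper":[0,0]}'
```

```text
time: 7.73
tcp_pos: [0.6616, 0.0261, 0.2548]
tool_rot: [0.001, 1.0, -0.002, -0.002]
ft_force: [0.3, -0.1, -0.2]
grip_width: 0.0882
time: 7.9
tcp_pos: [0.6629, 0.028, 0.2577]
tool_rot: [0.0, 1.0, -0.001, 0.001]
ft_force: [-0.1, 0.4, 0.2]
grip_width: 0.0883
```

```bash
python3 -m creep '{"travel":[[-0.08,-0.1,0],[0,0,0],[0,0,0],[0,0,0],[0,0,0]],"turn":[0,0,0,0,0],"gripper":[100,150,200,255,255]}' 30
python3 -m creep '{"travel":[[0,0,0],[0,0,0],[0,0,0],[0,0,0]],"turn":[0,0,0,0],"gripper":[255,255,255,255]}'
```

```text
time: 8.32
tcp_pos: [0.6616, 0.0301, 0.2572]
tool_rot: [0.0, 1.0, -0.0, 0.0]
ft_force: [-0.7, -0.6, 0.1]
grip_width: 0.0571
time: 8.65
tcp_pos: [0.6615, 0.03, 0.2568]
tool_rot: [0.0, 1.0, -0.0, -0.0]
ft_force: [0.2, -0.5, -0.9]
grip_width: 0.0311
```

```bash
python3 -m creep '{"travel":[[0,0,0],[0,0,0]],"turn":[0,0],"gripper":[255,255]}'
python3 - <<'E'
from rig import readout;s=readout.state();print(s['tcp_pos'],s['ft_force'],s['joint_efforts'].round(2))
E
python3 -m creep '{"travel":[[0,0,-0.4],[0,0,-0.8],[0,0,-0.8],[0,0,-0.5],[0,0,0]],"turn":[0,0,0,0,0],"gripper":[255,255,255,255,255]}' 30
for i in 1 2 3; do python3 -m creep '{"travel":[[0,0,0]],"turn":[0],"gripper":[255]}' 30; done
python3 - <<'E'
from rig import readout;s=readout.state();print(s['tcp_pos'],s['ft_force'],s['joint_efforts'].round(2))
E
```

```text
time: 8.82
tcp_pos: [0.6615, 0.03, 0.2568]
tool_rot: [0.0, 1.0, -0.0, 0.0]
ft_force: [0.4, -0.2, -0.3]
grip_width: 0.0314
[0.66154218 0.02998656 0.25680753] [ 0.41892407 -0.21606506 -0.29443135] [-7.000e-02 -5.905e+01  1.640e+00 -1.231e+01 -3.000e-02 -9.000e-02
 -1.000e-02]
time: 9.23
tcp_pos: [0.6622, 0.0301, 0.2837]
tool_rot: [-0.0, 1.0, -0.0, 0.002]
ft_force: [0.4, -0.9, -1.5]
grip_width: 0.0311
time: 9.32
tcp_pos: [0.6617, 0.0301, 0.2825]
tool_rot: [-0.0, 1.0, -0.0, 0.001]
ft_force: [0.5, -0.5, -2.3]
grip_width: 0.031
time: 9.4
tcp_pos: [0.6614, 0.0301, 0.2818]
tool_rot: [0.0, 1.0, -0.0, -0.0]
ft_force: [-0.4, 0.1, -2.2]
grip_width: 0.031
time: 9.48
tcp_pos: [0.6613, 0.0301, 0.2815]
tool_rot: [0.0, 1.0, -0.0, -0.0]
ft_force: [0.2, -0.1, -2.0]
grip_width: 0.031
[0.66133573 0.03005803 0.28145856] [ 0.22105637 -0.07449862 -1.97582156] [ 1.000e-02 -6.005e+01  1.750e+00 -1.348e+01  0.000e+00 -8.000e-02
 -0.000e+00]
```

P2 is also empty, about 2 N. Set it back down.

```bash
python3 -m creep '{"travel":[[0,0,0.8],[0,0,0.7],[0,0,0.5],[0,0,0.3],[0,0,0.05]],"turn":[0,0,0,0,0],"gripper":[255,255,255,255,255]}' 30
python3 -m creep '{"travel":[[0,0,0.05],[0,0,0],[0,0,0]],"turn":[0,0,0],"gripper":[255,255,255]}' 30
```

```text
time: 9.9
tcp_pos: [0.6611, 0.0301, 0.257]
tool_rot: [0.0, 1.0, -0.0, -0.001]
ft_force: [0.2, -1.0, -2.4]
grip_width: 0.0311
time: 10.15
tcp_pos: [0.6617, 0.03, 0.2581]
tool_rot: [0.0, 1.0, -0.0, 0.0]
ft_force: [-0.8, -0.1, -0.7]
grip_width: 0.0314
```

```bash
python3 -m creep '{"travel":[[0,0,0.1],[0,0,0.04],[0,0,0],[0,0,0]],"turn":[0,0,0,0],"gripper":[255,255,255,255]}' 30
python3 -m creep '{"travel":[[0,0,0],[0,0,0],[0,0,0],[0,0,0],[0,0,0]],"turn":[0,0,0,0,0],"gripper":[0,0,0,0,0]}' 30
```

```text
time: 10.48
tcp_pos: [0.6618, 0.03, 0.2568]
tool_rot: [0.0, 1.0, -0.0, 0.0]
ft_force: [-0.6, -0.8, 0.7]
grip_width: 0.0314
time: 10.9
tcp_pos: [0.6616, 0.0301, 0.2565]
tool_rot: [0.0, 1.0, -0.0, 0.0]
ft_force: [-0.5, -0.0, 0.3]
grip_width: 0.0625
```

```bash
python3 -m creep '{"travel":[[0,0,-1],[0,0,-2],[0,0,-2],[0,0,-1.5],[-0.3,-3.5,0]],"turn":[0,0,0,0,0],"gripper":[0,0,0,0,0]}'
```

```text
time: 11.32
tcp_pos: [0.6608, 0.0557, 0.3261]
tool_rot: [0.004, 1.0, -0.006, 0.004]
ft_force: [1.3, -1.6, 0.2]
grip_width: 0.0878
```

```bash
python3 -m creep '{"travel":[[-0.3,-3.5,0],[-0.3,-3.5,0],[-0.3,-3.5,0],[-0.3,-3,0],[-0.2,-1.3,0]],"turn":[0,0,0,0,0],"gripper":[0,0,0,0,0]}'
python3 -m creep '{"travel":[[0,-0.5,0],[0,0,0],[0,0,0]],"turn":[0,0,0],"gripper":[0,0,0]}'
python3 - <<'E'
from h import *
s=readout.state();print(s['tcp_pos'],s['dq'].round(3))
cv2.imwrite("pics/w5.png",optics.get_image("wrist")); lidw("pics/w5.png",s)
E
```

```text
time: 11.73
tcp_pos: [0.6433, 0.2193, 0.3221]
tool_rot: [-0.002, 1.0, 0.003, 0.0]
ft_force: [-1.3, 0.5, 0.5]
grip_width: 0.0882
time: 11.98
tcp_pos: [0.6452, 0.2154, 0.3216]
tool_rot: [0.001, 1.0, -0.001, 0.0]
ft_force: [0.2, -0.8, -0.3]
grip_width: 0.0881
[0.64522161 0.21540109 0.3216045 ] [ 0.022 -0.001  0.015  0.005 -0.001 -0.001 -0.003]
[270. 216.] lid [0.6443 0.2178] 0.0512
[522. 189.] lid [0.6641 0.0342] 0.0482
[432.  16.] lid [0.779  0.1198] 0.0242
```

View pics/w5.png

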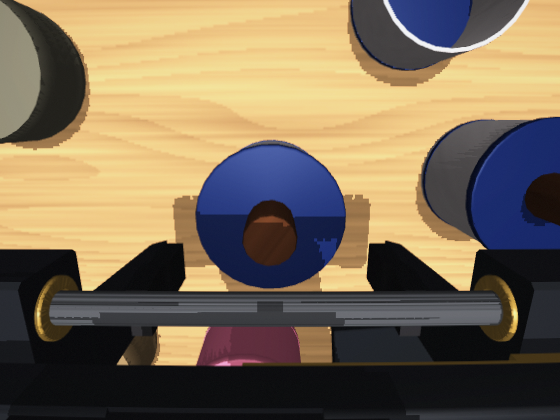

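P1's lid is at (270,216), which gives (0.644,0.218). The pink pot behind it, at (250,345), is clear. Descend.

```bash
python3 -m creep '{"travel":[[-0.05,0,1.5],[0,0,2],[0,0,1.8],[0,0,1],[0,0,0.15]],"turn":[0,0,0,0,0],"gripper":[0,0,0,0,0]}'
python3 -m creep '{"travel":[[0,0,0],[0,0,0],[0,0,0]],"turn":[0,0,0],"gripper":[0,0,0]}'
```

```text
time: 12.45
tcp_pos: [0.6438, 0.2155, 0.2547]
tool_rot: [0.001, 1.0, -0.002, -0.002]
ft_force: [-0.0, 0.9, -0.7]
grip_width: 0.088
time: 12.7
tcp_pos: [0.6448, 0.2178, 0.2582]
tool_rot: [-0.0, 1.0, -0.0, 0.001]
ft_force: [-0.6, -0.8, 0.5]
grip_width: 0.0881
```

```bash
python3 -m creep '{"travel":[[0,0,0],[0,0,0],[0,0,0],[0,0,0],[0,0,0]],"turn":[0,0,0,0,0],"gripper":[100,150,200,255,255]}' 40
python3 -m creep '{"travel":[[0,0,0],[0,0,0],[0,0,0],[0,0,0],[0,0,0]],"turn":[0,0,0,0,0],"gripper":[255,255,255,255,255]}' 40
```

```text
time: 13.12
tcp_pos: [0.6441, 0.2181, 0.257]
tool_rot: [0.0, 1.0, -0.0, 0.0]
ft_force: [-0.5, 0.3, 0.5]
grip_width: 0.0572
time: 13.53
tcp_pos: [0.6441, 0.2184, 0.2568]
tool_rot: [-0.0, 1.0, 0.0, 0.0]
ft_force: [0.1, 0.6, -0.5]
grip_width: 0.0309
```

```bash
python3 -m creep '{"travel":[[0,0,0]],"turn":[0],"gripper":[255]}'
python3 -m creep '{"travel":[[0,0,-0.4],[0,0,-0.8],[0,0,-0.8],[0,0,-0.5],[0,0,0]],"turn":[0,0,0,0,0],"gripper":[255,255,255,255,255]}' 40
for i in 1 2 3; do python3 -m creep '{"travel":[[0,0,0]],"turn":[0],"gripper":[255]}'; done
python3 - <<'E'
from h import *
s=readout.state();print(s['tcp_pos'],s['ft_force'],s['torque'],s['joint_efforts'].round(2))
cv2.imwrite("pics/s6.png",optics.get_image("side"))
E
```

```text
time: 13.62
tcp_pos: [0.6441, 0.2184, 0.2568]
tool_rot: [-0.0, 1.0, 0.0, 0.0]
ft_force: [0.6, 1.0, -0.6]
grip_width: 0.031
time: 14.03
tcp_pos: [0.6447, 0.2181, 0.2837]
tool_rot: [-0.0, 1.0, -0.0, 0.001]
ft_force: [0.4, 0.6, -5.6]
grip_width: 0.0309
time: 14.12
tcp_pos: [0.6442, 0.2181, 0.2825]
tool_rot: [-0.0, 1.0, -0.0, 0.001]
ft_force: [-1.3, -0.1, -4.8]
grip_width: 0.0309
time: 14.2
tcp_pos: [0.6439, 0.218, 0.2818]
tool_rot: [0.0, 1.0, -0.0, -0.0]
ft_force: [0.1, -0.3, -5.1]
grip_width: 0.0312
time: 14.28
tcp_pos: [0.6438, 0.218, 0.2815]
tool_rot: [0.0, 1.0, -0.0, -0.0]
ft_force: [0.3, -0.1, -5.6]
grip_width: 0.0311
[0.64381924 0.2179886  0.28150263] [ 0.31376316 -0.12888302 -5.56523447] [ 0.08001874  0.00120811 -0.02025955] [ 2.000e-02 -6.364e+01  2.440e+00 -1.484e+01  2.000e-02 -8.000e-02
 -0.000e+00]
```

View pics/s6.png

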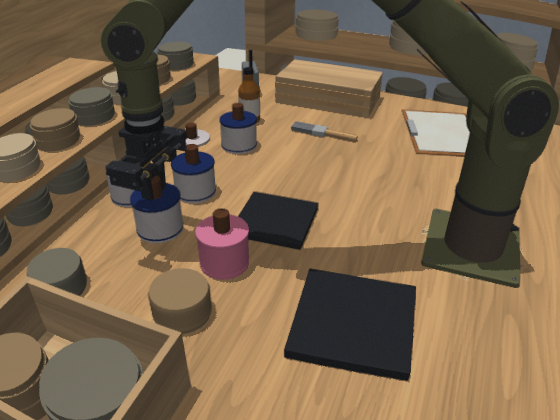

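P1 weighs about 5 N, so it is the heavy one. Raise it above the other pots and carry it to the slate at (0.435,0.073).

```bash
python3 -m creep '{"travel":[[0,0,-1.5],[0,0,-2.5],[0,0,-3],[0,0,-3],[0,0,-2.2]],"turn":[0,0,0,0,0],"gripper":[255,255,255,255,255]}' 40
python3 -m creep '{"travel":[[0,0,-1],[0,0,-0.5],[-0.5,0.3,0],[-1.2,0.8,0],[-2,1.4,0]],"turn":[0,0,0,0,0],"gripper":[255,255,255,255,255]}' 40
```

```text
time: 14.75
tcp_pos: [0.6443, 0.218, 0.4063]
tool_rot: [-0.0, 1.0, -0.0, 0.001]
ft_force: [1.3, 0.5, -4.4]
grip_width: 0.0313
time: 15.17
tcp_pos: [0.6066, 0.1941, 0.4164]
tool_rot: [-0.0, 1.0, 0.001, -0.001]
ft_force: [0.0, 0.2, -5.5]
grip_width: 0.0309
```

```bash
python3 -m creep '{"travel":[[-2.4,1.6,0],[-2.4,1.6,0],[-2.4,1.6,0],[-2.4,1.6,0],[-2.4,1.6,0]],"turn":[0,0,0,0,0],"gripper":[255,255,255,255,255]}' 40
python3 -m creep '{"travel":[[-2,1.5,0],[-1.6,1.2,0],[-1,0.8,0],[-0.5,0.5,0],[0,0,0]],"turn":[0,0,0,0,0],"gripper":[255,255,255,255,255]}' 40
```

```text
time: 15.58
tcp_pos: [0.4846, 0.112, 0.4172]
tool_rot: [0.001, 1.0, -0.0, -0.002]
ft_force: [-0.0, 0.0, -5.0]
grip_width: 0.0309
time: 16.0
tcp_pos: [0.4343, 0.0718, 0.418]
tool_rot: [0.001, 1.0, -0.001, -0.002]
ft_force: [0.3, 0.1, -4.9]
grip_width: 0.0305
```

```bash
python3 -m creep '{"travel":[[0,0,0],[0,0,0]],"turn":[0,0],"gripper":[255,255]}' 40
python3 - <<'E'
from h import *
s=readout.state();print(s['tcp_pos'],s['tool_rot'],s['ft_force'])
cv2.imwrite("pics/s7.png",optics.get_image("side"))
cv2.imwrite("pics/t7.png",optics.get_image("top"))
E
```

```text
time: 16.17
tcp_pos: [0.4369, 0.0738, 0.4187]
tool_rot: [-0.0, 1.0, 0.0, 0.0]
ft_force: [0.2, -0.0, -3.9]
grip_width: 0.0309
[0.43688994 0.07383446 0.4186765 ] [-2.65449622e-04  9.99999786e-01  3.38420762e-04  4.92624982e-04] [ 0.17253901 -0.03346354 -3.91363339]
```

View pics/s7.png

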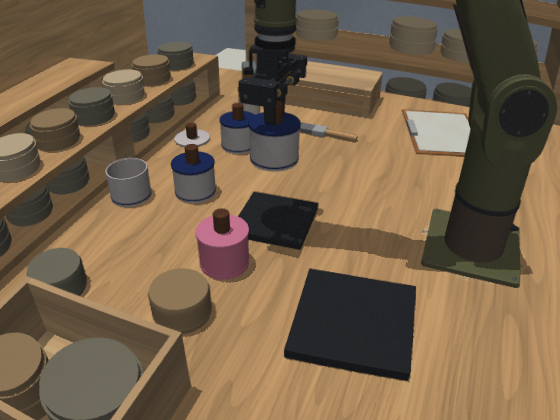

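View pics/t7.png

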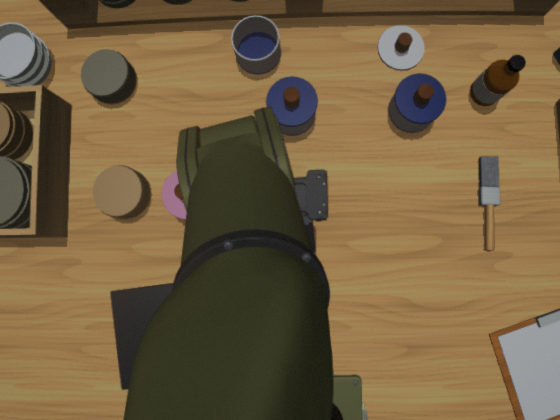

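Side view: the pot hangs upright above the small slate, its shadow on the slab at (290,220). Both empties stand in place. Lower it, with a small centring correction.

```bash
python3 -m creep '{"travel":[[-0.2,0.15,1.5],[0,0,2.5],[0,0,3],[0,0,2.8],[0,0,2]],"turn":[0,0,0,0,0],"gripper":[255,255,255,255,255]}' 40
python3 -m creep '{"travel":[[0,0,1],[0,0,0.4],[0,0,0],[0,0,0],[0,0,0]],"turn":[0,0,0,0,0],"gripper":[255,255,255,255,255]}' 40
python3 - <<'E'
from h import *
s=readout.state();print(s['tcp_pos'],s['ft_force'])
im=optics.get_image("side");cv2.imwrite("pics/s8.png",cv2.resize(im[90:260,190:360],None,fx=3.5,fy=3.5,interpolation=cv2.INTER_CUBIC))
E
```

```text
time: 16.68
tcp_pos: [0.4345, 0.0722, 0.2989]
tool_rot: [-0.0, 1.0, 0.0, -0.0]
ft_force: [-0.5, 0.4, -6.1]
grip_width: 0.031
time: 17.1
tcp_pos: [0.4347, 0.0718, 0.2876]
tool_rot: [-0.0, 1.0, -0.0, 0.001]
ft_force: [0.5, 0.4, -4.9]
grip_width: 0.0307
[0.43467113 0.07180217 0.28764917] [ 0.48623228  0.3890475  -4.87357848]
```

View pics/s8.png

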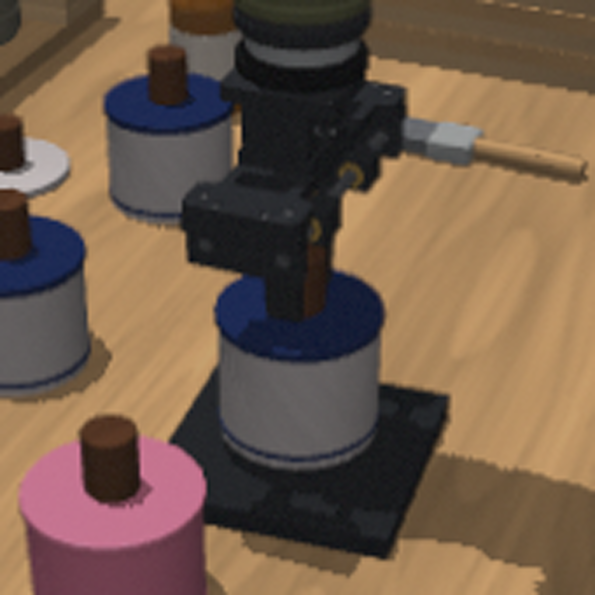

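The pot hangs upright about 13 mm above the middle of the slab, its base at crop (298,440). Lower slowly.

```bash
python3 -m creep '{"travel":[[0,0,0.3],[0,0,0.35],[0,0,0.25],[0,0,0.15],[0,0,0]],"turn":[0,0,0,0,0],"gripper":[255,255,255,255,255]}' 40
python3 -m creep '{"travel":[[0,0,0],[0,0,0],[0,0,0]],"turn":[0,0,0],"gripper":[255,255,255]}' 40
```

```text
time: 17.57
tcp_pos: [0.434, 0.0716, 0.2761]
tool_rot: [0.0, 1.0, -0.0, -0.0]
ft_force: [-0.1, -0.2, -5.1]
grip_width: 0.0312
time: 17.82
tcp_pos: [0.4341, 0.0716, 0.2765]
tool_rot: [0.0, 1.0, -0.0, 0.0]
ft_force: [-0.3, 0.5, -5.1]
grip_width: 0.0311
```

```bash
python3 -m creep '{"travel":[[0,0,0.08],[0,0,0.05],[0,0,0.03],[0,0,0],[0,0,0]],"turn":[0,0,0,0,0],"gripper":[255,255,255,255,255]}' 40
```

```text
time: 18.23
tcp_pos: [0.434, 0.0716, 0.2748]
tool_rot: [0.0, 1.0, -0.0, -0.0]
ft_force: [-0.3, -0.9, -4.1]
grip_width: 0.0307
```

```bash
python3 -m creep '{"travel":[[0,0,0.05],[0,0,0],[0,0,0]],"turn":[0,0,0],"gripper":[255,255,255]}' 40
```

```text
time: 18.48
tcp_pos: [0.434, 0.0716, 0.2747]
tool_rot: [-0.0, 1.0, -0.0, 0.0]
ft_force: [-0.6, 0.5, 3.5]
grip_width: 0.0313
```

Contact is shown: the force went from -4 to +3.5 N and z stopped falling. Release, rise and retreat.

```bash
python3 -m creep '{"travel":[[0,0,-0.03],[0,0,0],[0,0,0],[0,0,0],[0,0,0]],"turn":[0,0,0,0,0],"gripper":[200,100,0,0,0]}' 40
python3 -m creep '{"travel":[[0,0,0],[0,0,0],[0,0,0]],"turn":[0,0,0],"gripper":[0,0,0]}' 40
```

```text
time: 18.9
tcp_pos: [0.4342, 0.0716, 0.2746]
tool_rot: [0.0, 1.0, -0.0, 0.0]
ft_force: [0.2, 0.2, 0.1]
grip_width: 0.0554
time: 19.15
tcp_pos: [0.4341, 0.0716, 0.2746]
tool_rot: [0.0, 1.0, -0.0, 0.0]
ft_force: [0.1, 0.0, 1.2]
grip_width: 0.0757
```

```bash
python3 -m creep '{"travel":[[0,0,-1],[0,0,-2],[0,0,-3],[0,0,-3],[0,0,-3]],"turn":[0,0,0,0,0],"gripper":[0,0,0,0,0]}'
python3 -m creep '{"travel":[[0,2,0],[0,4,0],[0,4,0],[0,4,0],[0,4,0]],"turn":[0,0,0,0,0],"gripper":[0,0,0,0,0]}'
```

```text
time: 19.57
tcp_pos: [0.4337, 0.0715, 0.3958]
tool_rot: [0.0, 1.0, -0.0, -0.0]
ft_force: [1.0, -0.6, -1.3]
grip_width: 0.0879
time: 19.98
tcp_pos: [0.4336, -0.11, 0.3948]
tool_rot: [0.0, 1.0, 0.0, 0.0]
ft_force: [1.0, -0.1, 0.4]
grip_width: 0.0881
```

```bash
python3 -m creep '{"travel":[[0,4,0],[0,4,0],[0,4,0],[0,4,0],[0,2,0]],"turn":[0,0,0,0,0],"gripper":[0,0,0,0,0]}'
python3 -m creep '{"travel":[[0,0,0],[0,0,0],[0,0,0]],"turn":[0,0,0],"gripper":[0,0,0]}'
python3 - <<'E'
from h import *
for n in("top","side"):
    img=optics.get_image(n);cv2.imwrite(f"pics/{n}9.png",img)
    im=img.astype(int);b,g,r=im[...,0],im[...,1],im[...,2]
    m=((b-r>15)&(b-g>12)&(r<90)).astype(np.uint8)*255
    m=cv2.morphologyEx(m,cv2.MORPH_OPEN,np.ones((3,3),np.uint8))
    for c in cv2.findContours(m,cv2.RETR_EXTERNAL,cv2.CHAIN_APPROX_NONE)[0]:
        if cv2.contourArea(c)<200: continue
        for z in (.086,.104):
            P=rays(n,cv2.convexHull(c)[:,0],z)[:,:2]
            A=np.c_[2*P,np.ones(len(P))];s=np.linalg.lstsq(A,(P**2).sum(1),rcond=None)[0]
            print(n,c[:,0].mean(0).round(),z,s[:2].round(4))
E
```

```text
time: 20.4
tcp_pos: [0.4326, -0.2938, 0.3947]
tool_rot: [0.002, 1.0, -0.003, 0.0]
ft_force: [-0.8, -0.1, 0.2]
grip_width: 0.0877
time: 20.65
tcp_pos: [0.434, -0.2872, 0.3944]
tool_rot: [-0.001, 1.0, 0.001, -0.0]
ft_force: [-0.5, 0.4, 0.4]
grip_width: 0.0883
top [272. 214.] 0.086 [0.4366 0.0722]
top [272. 214.] 0.104 [0.435  0.0712]
top [292. 101.] 0.086 [0.6625 0.0295]
top [292. 101.] 0.104 [0.6564 0.0293]
top [420.  98.] 0.086 [ 0.6633 -0.2281]
top [420.  98.] 0.104 [ 0.6572 -0.2232]
top [256.  47.] 0.086 [0.7781 0.1   ]
top [256.  47.] 0.104 [0.7698 0.0985]
side [275. 185.] 0.086 [0.4445 0.0489]
side [275. 185.] 0.104 [0.4343 0.0754]
side [192. 163.] 0.086 [0.662  0.0325]
side [192. 163.] 0.104 [0.6452 0.0595]
side [238. 120.] 0.086 [ 0.662  -0.2256]
side [238. 120.] 0.104 [ 0.6452 -0.1908]
```

View pics/top9.png

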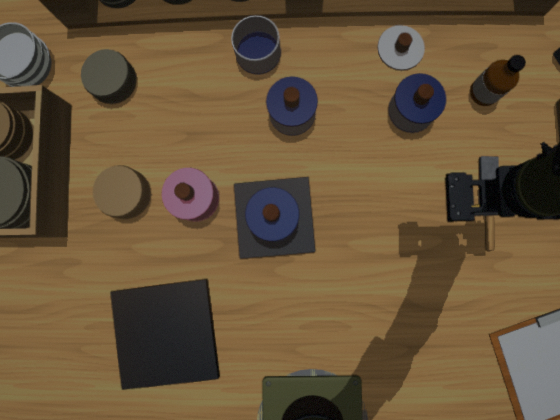

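View pics/side9.png

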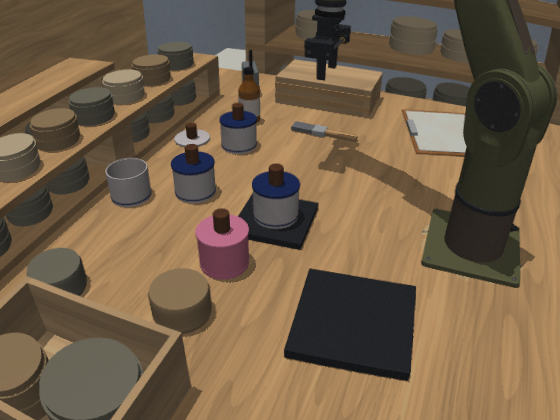

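The final pictures show the heavy pot upright on the small slate: top (272,214), fitted at (0.435,0.071) against a slate centre of (0.435,0.072). The empties at top (292,101) and (420,98) are within 0.5 mm of where they stood, and the arm is clear.

```bash
python3 -c "
from rig import robot;print(robot.finish_job())"
```

```text
the job is handed in; nothing more can be done
None
```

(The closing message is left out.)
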